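# Sniff the joint of the yellow gas valve box

### The job

Take the orange-handled leak probe out of its stand and check the joint along the top of the yellow valve box: upright, tip just above the black seam (within a centimetre, without pressing on it), guide it steadily along the seam from the red dot to the green dot, no faster than about 5 cm a second. Then put the probe back in the grey stand it came from, so that it sits fully home on its collar, and let go. Leave the blue-handled pen in its stand.

Things in the scene. Friction and masses are not known exactly. Their poses are not given: they have to be found in the camera images.
- probe: Leak probe, round, 0.12 kg, upright, tip down, in the grey stand. From the tip up: steel nozzle 12 mm diameter, 70 mm long, tapering to a 5 mm brass tip; flat black collar 46 mm diameter, 6 mm thick (70 to 76 mm above the tip); orange handle 24 mm diameter (76 to 146 mm above the tip), gripped from above by its sides. Origin: the tip; z up along the handle.
- probe_stand: Grey round stand, fixed, 72 mm diameter (foot 88 mm), 80 mm tall, with an upright bore 30 mm wide open at the top, floor at 5 mm. The probe's nozzle hangs in the bore, its collar flat on the top rim, so a seated probe's tip is 10 mm above the bench. Origin: on the bench, on the bore's axis; z up.
- gas_box: Yellow valve box, fixed, 200 (x) x 77 (y) x 60 mm tall, two brass barbs 28 mm long out of its +y side. A straight black seam 8 mm wide runs along the middle of the flat top (y = 0, height 60 mm), with a red dot at x = -70 mm and a green dot at x = +70 mm. Origin: centre of underside; x points from red to green, z up. The blue box of the same shape is not to be checked.
- blue_pen: Bystander, to be left in its white stand (shaped like the grey one). Same shape and size as the probe, but with a blue handle. Origin: its tip; z up along it.
Not all that is in view belongs to the job. Leave any pink or turquoise look-alike of the probe_stand alone.

How it is judged (in metres and radians):
On the way, in this order (a step that is already met when the one before it is completed fails the run):
1. the probe's tip is just above the seam at the red dot (x of probe in the frame of gas_box between -0.082 and -0.058 m and y of probe in the frame of gas_box between -0.012 and 0.012 m and z of probe in the frame of gas_box between 0.05 and 0.076 m and angle between probe's own z axis and vertical below 0.35 rad), for 0.15 s.
2. a quarter of the way along the seam (x of probe in the frame of gas_box between -0.047 and -0.023 m and y of probe in the frame of gas_box between -0.012 and 0.012 m and z of probe in the frame of gas_box between 0.05 and 0.076 m and angle between probe's own z axis and vertical below 0.35 rad), for 0.15 s.
3. halfway along the seam (x of probe in the frame of gas_box between -0.012 and 0.012 m and y of probe in the frame of gas_box between -0.012 and 0.012 m and z of probe in the frame of gas_box between 0.05 and 0.076 m and angle between probe's own z axis and vertical below 0.35 rad), for 0.15 s.
4. three quarters of the way along the seam (x of probe in the frame of gas_box between 0.023 and 0.047 m and y of probe in the frame of gas_box between -0.012 and 0.012 m and z of probe in the frame of gas_box between 0.05 and 0.076 m and angle between probe's own z axis and vertical below 0.35 rad), for 0.15 s.
5. at the green dot (x of probe in the frame of gas_box between 0.058 and 0.082 m and y of probe in the frame of gas_box between -0.012 and 0.012 m and z of probe in the frame of gas_box between 0.05 and 0.076 m and angle between probe's own z axis and vertical below 0.35 rad), for 0.15 s.
At the end, for the whole second after the job is handed in: The probe is back in the grey stand, its collar resting on the rim (tip within 14 mm of the stand's axis and 4 to 16 mm above the bench, tilted less than 10 degrees), let go and at rest; the blue pen is within 25 mm of where it stood (horizontal distance between probe and probe_stand below 0.014 m and z of probe in the frame of probe_stand between 0.004 and 0.016 m and angle between probe's own z axis and vertical below 0.17 rad and linear speed of probe below 0.02 m/s and distance of blue_pen from where it was at the start of the episode below 0.025 m); the robot touches nothing.
It fails at once if the probe is moved along the seam, between the dots, at more than 12 cm/s (x of probe in the frame of gas_box between -0.05 and 0.05 m and y of probe in the frame of gas_box between -0.02 and 0.02 m and z of probe in the frame of gas_box between 0.04 and 0.085 m and linear speed of probe above 0.12 m/s).
It fails at once if the probe presses on the yellow box with more than 15 N (contact force between probe and gas_box above 15 N).
It fails at once if the blue pen is moved by more than 25 mm (distance of blue_pen from where it was at the start of the episode above 0.025 m).
It also fails if it takes over 64 s, if anything falls off the work surface, if the arm or the gripper's body presses on something with over 40 N, if the wrist force passes 120 N, or if a joint passes its speed limit or range.

### The arm

A 7-joint arm with a two-finger parallel gripper is mounted at the origin on the work surface. World frame = base frame: x ahead of the robot, y to its left, z up, the work surface at z = 0. Lengths are in mm, angles in rad, forces in N, time in s.
With the tool pointing down it reaches from about 400 to 875 mm from the base axis. Payload 4.4 kg.
Tool frame: the origin (TCP) lies midway between the tips of the shut fingers; the grasp point (between the pads) lies 19 mm behind it (ctrl.grip_point_offset is the distance from the TCP to the grasp point, in mm); z points along the fingers, y is the direction in which the jaws open and shut (so a half turn about z gives the same grasp; the last joint's range is limited). The gripper opens to 85 mm and grips with 20 to 120 N. Pads are 22 mm wide; open, the fingers measure 114 mm over their backs; the gripper's body (76 mm by 85 mm) begins 54 mm behind the grasp point. The pads swing forward as they close: fully open they stand 13 mm farther back than shut.
Start: joints at [-1.18, 0.628, 0.038, 1.517, -0.027, 0.996, -0.02], TCP at [286.681, 583.38, 231.313] pointing down, gripper open.
Joint ranges: [-3.06, 3.06], [-0.37, 2.12], [-1.25, 1.32], [0.18, 2.47], [-1.1, 4.24], [0.23, 1.98], [-2.94, 2.94]. Speed limits (rad/s): [2.57, 2.57, 3.14, 3.14, 3.14, 3.14, 3.14].

### API

Orientations are given as [roll, pitch, yaw] about the fixed x, y, z axes, in that order (R = Rz(yaw) Ry(pitch) Rx(roll)).
In Python, from cell import ctrl, imaging, models gives the robot as it stands. The module is installed in compiled form; this text tells all that it offers.
- The arm moves only by the tool drive_tool, never from a script. Its argument "deltas" is text: rows parted by semicolons, each of 5 numbers parted by spaces: the shift along the tool's x, y, z in m, then the turn about the tool's z in degrees, then the finger opening in m, from 0 to 0.0854. A call has 1 to 12 rows; each row is the pose to reach, as a shift and turn from the pose commanded when the call began, along the tool's axes at that moment; what a row does not reach only later rows make up. A row lasts 1/8 s, in which the tool goes at most 62.5 mm and 10.7 degrees, less where a joint would pass 70% of its speed; a pose out of reach is approached as far as the arm can. A call with a gripper value outside its range is refused whole. The fingers move at their own pace and stop on an object; the grip force is fixed at half the most. Time passes only in rows, so rows that repeat a pose let the fingers close. It gives the time, the measured TCP pose, the force and the opening at its end, in the units of the state.
- ctrl.read_state(): the state, without advancing time (a new reading comes with each control period).
- imaging.get_image(name): name is "side" or "top"; returns a dict with "color" (384x512x3 uint8, red, green, blue), "range_z" (384x512 float32, mm along the optical axis (not along the pixel's ray), 0 where there is no reading), "vfov" (degrees; the focal length in pixels is half the picture's height over the tangent of half this angle, whatever the lens; pixels are square), "cx", "cy" (the principal point, pixels), "extrinsics" (4x4, takes a point from camera to world coordinates). Camera axes: x right, y down, z forward; pixel columns grow to the right and rows downward; lengths in mm; the calibration is good to about 2 mm. A picture is of the moment at which its call begins.
- ctrl.finish_job(): hands the job in, once; it reports no verdict.
Trained networks look in a picture, given as the dict that the camera call returned (one of the last four; its "shot" number tells which), for a name from the list of things; names that differ only in an ending like _2 or _b are one class to them, and where a whole thing is asked for, a point or a joint stands for the part that bears it (a point fixed in the world has none). Each returns a list of dicts, best first, with "score" (0 to 1); they miss things now and then, are a little off and sometimes report something else, mostly with a low value. They report only what shows in the picture. A call takes as long as a camera call. They do not tell look-alikes from the thing itself.
- models.spot_in(picture, thing): "point" ([column, row] in pixels, amid what is visible of it).
- models.landmark_of(picture, thing): "point" ([column, row] in pixels: a listed point, or the origin of a listed thing).
The state is a dict: "clock": time; "qpos": joint angles; "qd": joint speeds; "tau": joint torques, N m; "eef_pos": TCP position; "tool_rot": TCP orientation; "force": force on the tool from outside, world axes, zero at the start; "torque": the same for the moment, N m; "width": finger opening in mm.
Only numpy, scipy, OpenCV 4.12 (cv2) and the standard library are available. Lean on these libraries where they do the work, as an engineer would, in place of code of your own. Each camera call takes 0.05 s, during which the arm holds its last target.

## Working session

There is one attempt and no reset: what is moved stays moved. The work goes in short steps, Python scripts to look and compute and a tool call to move; the robot and the scene stay as the last step left them, time stands still between calls to the robot, and variables do not carry over. Pictures are saved under pics/ and viewed, and the job is handed in when it is done.

Besides the shell and the picture viewer there is one more tool, called after "Request:" as name(argument=value, ...) on one line, values as JSON. drive_tool: Moves the arm, as the interface text tells. Its arguments: {"type":"object","properties":{"deltas":{"type":"string"}},"required":["deltas"]}

```bash
mkdir -p pics; cat > h.py <<'E'
import numpy as np, cv2
from cell import ctrl, imaging, models
def f(p): return p["color"].shape[0]/2/np.tan(np.radians(p["vfov"])/2)
def world(p,u,v,z=None):
    E=np.array(p["extrinsics"]); F=f(p)
    d=np.array([(u-p["cx"])/F,(v-p["cy"])/F,1.])
    if z is None:
        r=p["range_z"][int(round(v)),int(round(u))]; return (E@np.r_[d*r,1])[:3]
    D=E[:3,:3]@d; o=E[:3,3]; return o+D*(z-o[2])/D[2]
def cloud(p):
    E=np.array(p["extrinsics"]); F=f(p); r=p["range_z"]; v,u=np.mgrid[:r.shape[0],:r.shape[1]]
    P=np.stack([(u-p["cx"])/F*r,(v-p["cy"])/F*r,r],-1); return P@E[:3,:3].T+E[:3,3]
def save(p,n,crop=None,s=1):
    c=p["color"][:,:,::-1]
    if crop: c=c[crop[1]:crop[3],crop[0]:crop[2]]
    cv2.imwrite("pics/"+n,cv2.resize(np.ascontiguousarray(c),None,fx=s,fy=s,interpolation=cv2.INTER_CUBIC))
E
python3 - <<'E'
from h import *
import pickle
for n in("top","side"):
    p=imaging.get_image(n); pickle.dump(p,open(n+".pkl","wb")); save(p,n+"0.png",s=1.5)
    print(n,p["vfov"],p["cx"],p["cy"],np.round(p["extrinsics"],3).tolist())
    for t in("probe","probe_stand","gas_box","blue_pen"):
        print(t,[(np.round(d["point"],1).tolist(),round(d["score"],2)) for d in models.landmark_of(p,t)])
s=ctrl.read_state();print(s["clock"],s["eef_pos"],s["tool_rot"],s["width"])
E
```

```text
top 43.340181918280436 248.98437521924006 180.7916730833128 [[-0.005, -0.989, 0.145, 276.312], [-1.0, 0.005, -0.001, 0.745], [-0.0, -0.145, -0.989, 1124.445], [0.0, 0.0, 0.0, 1.0]]
probe [([293.1, 137.1], 0.8)]
probe_stand [([328.4, 198.9], 0.9), ([282.7, 201.1], 0.72), ([293.6, 139.8], 0.7), ([292.3, 140.4], 0.67), ([219.5, 220.6], 0.67)]
gas_box [([111.3, 147.1], 0.96)]
blue_pen [([209.2, 148.9], 0.84)]
side 46.39332598926919 253.8294732232908 198.44365808662644 [[0.925, -0.291, 0.246, 190.575], [-0.381, -0.726, 0.573, -550.462], [0.012, -0.623, -0.782, 808.625], [0.0, 0.0, 0.0, 1.0]]
probe [([319.0, 233.5], 0.74)]
probe_stand [([269.0, 292.2], 0.86), ([247.3, 240.1], 0.85), ([317.6, 236.3], 0.62), ([208.2, 208.3], 0.58)]
gas_box [([243.3, 108.9], 0.64)]
blue_pen []
0.5 [286.65715194 583.38142425 231.31457256] [ 3.14157415e+00 -7.57621898e-05  2.68476072e+00] 85.36953475717398
```

View pics/top0.png

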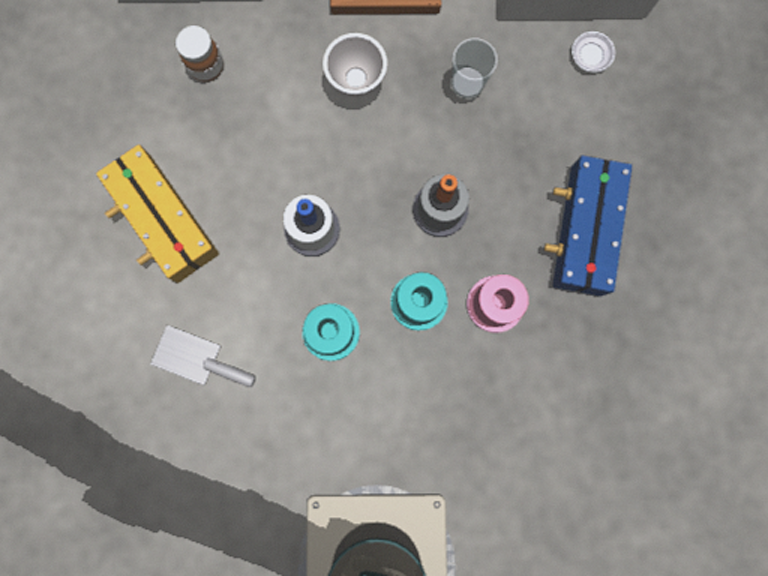

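View pics/side0.png

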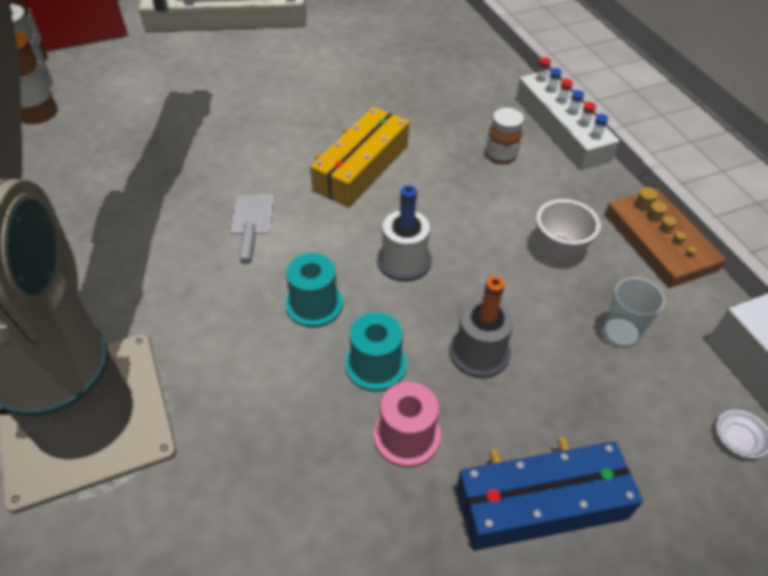

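Candidates for the probe, in 1.5x pixels of the top view: the orange handle in the grey stand at (448,185) and the blue handle in the white stand at (306,208). Empty look-alike stands are turquoise at (330,330) and (419,298), and pink at (498,300). The boxes are yellow at (157,212) and blue at (598,225). I choose the orange-handled probe, the grey stand and the yellow box. Next I'll check a close crop and measure.

```bash
cat > m.py <<'E'
from h import *
import pickle
T=pickle.load(open("top.pkl","rb"));S=pickle.load(open("side.pkl","rb"))
save(T,"crop0.png",(180,90,350,240),4)
for n,p in(("top",T),("side",S)):
    P=cloud(p); hsv=cv2.cvtColor(p["color"],cv2.COLOR_RGB2HSV); H,Sa,V=[hsv[...,i].astype(int) for i in range(3)]
    ok=p["range_z"]>0
    org=ok&(((H<12))&(Sa>180)&(V>90)); blu=ok&(H>108)&(H<125)&(Sa>150)&(V>60)
    for nm,m,c in(("orange",org,(400,-100)),("blue",blu,(400,80))):
        q=P[m&(np.abs(P[...,0]-420)<110)&(np.abs(P[...,1]-c[1])<120)&(P[...,2]>100)]
        t=q[q[:,2]>148]
        print(n,nm,len(q),"zmax",q[:,2].max() if len(q) else 0,"top mean",t.mean(0).round(1), "mid",[ (zz,q[np.abs(q[:,2]-zz)<8].mean(0).round(1).tolist(),(q[np.abs(q[:,2]-zz)<8].max(0)-q[np.abs(q[:,2]-zz)<8].min(0)).round(1).tolist()) for zz in (110,130)])
        # stand rim
        c=t.mean(0); near=P[ok&(np.hypot(P[...,0]-c[0],P[...,1]-c[1])<50)&(np.abs(P[...,2]-80)<5)]
        (cx,cy),r=cv2.minEnclosingCircle(near[:,:2].astype(np.float32)); print(" rim",cx,cy,r,np.median(near[:,2]))
    y=ok&(H>18)&(H<30)&(Sa>150)
    q=P[y&(np.abs(P[...,2]-60)<6)&(P[...,1]>100)]
    rect=cv2.minAreaRect(q[:,:2].astype(np.float32)); print(n,"box top",np.round(rect[0],1),rect[1:],np.median(q[:,2]))
    base=(P[...,2]>40)&(P[...,2]<75)&(P[...,1]>130)&(np.abs(P[...,0]-430)<150)
    for nm,m in(("red",(H<8)|(H>172)),("green",(H>45)&(H<80))):
        mm=(base&m&(Sa>130)&(V>80)).astype(np.uint8)
        k,l,st,ce=cv2.connectedComponentsWithStats(mm)
        for i in range(1,k):
            if st[i,4]>8: print(" ",nm,ce[i].round(1),st[i,4],world(p,*ce[i],z=60).round(1), P[l==i].mean(0).round(1))
E
python3 m.py
```

```text
m.py:12: RuntimeWarning: Mean of empty slice.
  print(n,nm,len(q),"zmax",q[:,2].max() if len(q) else 0,"top mean",t.mean(0).round(1), "mid",[ (zz,q[np.abs(q[:,2]-zz)<8].mean(0).round(1).tolist(),(q[np.abs(q[:,2]-zz)<8].max(0)-q[np.abs(q[:,2]-zz)<8].min(0)).round(1).tolist()) for zz in (110,130)])
  ret = um.true_divide(
Traceback (most recent call last):
  File "m.py", line 12, in <module>
    print(n,nm,len(q),"zmax",q[:,2].max() if len(q) else 0,"top mean",t.mean(0).round(1), "mid",[ (zz,q[np.abs(q[:,2]-zz)<8].mean(0).round(1).tolist(),(q[np.abs(q[:,2]-zz)<8].max(0)-q[np.abs(q[:,2]-zz)<8].min(0)).round(1).tolist()) for zz in (110,130)])
                                                                                                                                                        ~~~~~~~~~~~~~~~~~~~~~~~~~~^^^
ValueError: zero-size array to reduction operation maximum which has no identity
```

```bash
python3 -c "
from h import *;import pickle
S=pickle.load(open('side.pkl','rb'));save(S,'crop1.png',(240,110,360,260),4)"
```

```text
(no output)
```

View pics/crop0.png

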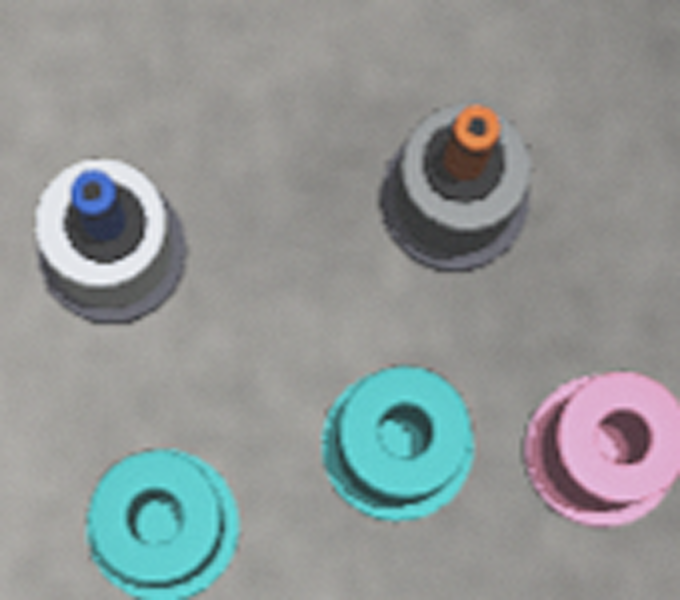

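View pics/crop1.png

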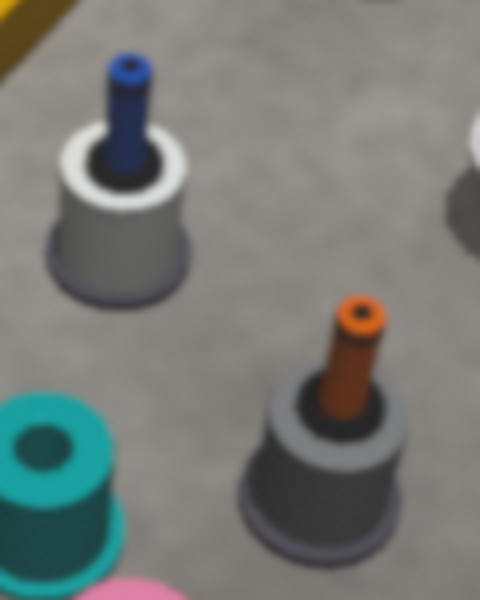

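The crops show the orange-handled probe seated upright on its collar in the grey stand (crop0 (476,127), crop1 (360,315)). The blue pen in the white stand is a separate thing. Next I'll debug the measurement filter.

```bash
python3 - <<'E'
from h import *
import pickle
T=pickle.load(open("top.pkl","rb"));S=pickle.load(open("side.pkl","rb"))
for n,p,pts in(("top",T,[("or top",299,120),("rim",283,137),("bench",250,200),("pen",203,138),("ybox",115,140)]),("side",S,[("ortop",330,189),("bench",250,150),("ybox",245,100)])):
    print(n,(p["range_z"]>0).mean())
    for a,u,v in pts: print(a,p["color"][v,u],p["range_z"][v,u],world(p,u,v).round(1))
E
sed -i 's/P\[...,2\]>100)\]/P[...,2]>95)]/; s/, "mid",\[.*$/)/' m.py; python3 m.py
```

```text
top 0.9960225423177084
or top [55 62 66] 997.8682 [ 545.2 -103.6  155.4]
rim [163 167 168] 1070.7362 [527.7 -75.6  79.2]
bench [156 154 150] 1133.3411 [396.6  -2.   -3.4]
pen [72 70 68] 992.2412 [508.   94.3 155.6]
ybox [222 189  84] 1084.8776 [526.1 300.6  64.5]
side 0.9961140950520834
ortop [118  63  36] 850.5329 [ 538.7 -105.3  156.5]
bench [145 142 137] 1133.2961 [496.  191.3  -1.2]
ybox [220 168  12] 1157.296 [528.1 305.7  62. ]
top orange 0 zmax 0 top mean [nan nan nan]
 rim 0.0 0.0 0.0 nan
top blue 58 zmax 159.5583120749435 top mean [507.5  94.5 156.2]
 rim 510.3074951171875 98.99368286132812 36.1895637512207 80.33127666367932
top box top [528.  331.9] ((197.97125244140625, 78.92678833007812), 35.589359283447266) 59.77120098145906
  red [118.5 164.1] 30 [471.9 292.1  60. ] [471.8 291.9  60.6]
side orange 4 zmax 156.79963556580594 top mean [ 529.  -105.7  155.5]
 rim 536.555908203125 -103.65592193603516 37.08280944824219 79.98195542518368
side blue 42 zmax 158.19112191795944 top mean [505.5  91.5 155.9]
 rim 506.8003234863281 98.98933410644531 37.0748176574707 80.10882930548928
side box top [524.8 331.5] ((200.7833709716797, 80.4117660522461), 35.440284729003906) 59.83999971337312m.py:12: RuntimeWarning: Mean of empty slice.
  print(n,nm,len(q),"zmax",q[:,2].max() if len(q) else 0,"top mean",t.mean(0).round(1))
  ret = um.true_divide(
m.py:14: RuntimeWarning: Mean of empty slice.
  c=t.mean(0); near=P[ok&(np.hypot(P[...,0]-c[0],P[...,1]-c[1])<50)&(np.abs(P[...,2]-80)<5)]
  return _methods._mean(a, axis=axis, dtype=dtype,
  ret = ret.dtype.type(ret / rcount)
```

```bash
sed -i 's/P\[...,0\]-420)<110/P[...,0]-530)<110/; s/P\[...,0\]-430)<150/P[...,0]-520)<150/; s/np.median(near\[:,2\]))/np.median(near[:,2]),"topcircle",cv2.minEnclosingCircle(t[:,:2].astype(np.float32)))/' m.py; python3 m.py
```

```text
top orange 0 zmax 0 top mean [nan nan nan]
 rim 0.0 0.0 0.0 nan topcircle ((0.0, 0.0), 0.0)
top blue 58 zmax 159.5583120749435 top mean [507.5  94.5 156.2]
 rim 510.3074951171875 98.99368286132812 36.1895637512207 80.33127666367932 topcircle ((508.5825500488281, 94.77130126953125), 10.788813591003418)
top box top [528.  331.9] ((197.97125244140625, 78.92678833007812), 35.589359283447266) 59.77120098145906
  red [118.5 164.1] 30 [471.9 292.1  60. ] [471.8 291.9  60.6]
  green [ 84.5 114.9] 11 [585.9 373.3  60. ] [585.8 373.2  60.4]
side orange 47 zmax 159.92840705074354 top mean [ 538.6 -103.5  155.9]
 rim 536.555908203125 -103.65592193603516 37.08280944824219 79.98195542518368 topcircle ((539.2592163085938, -103.40776062011719), 11.13182258605957)
side blue 42 zmax 158.19112191795944 top mean [505.5  91.5 155.9]
 rim 506.8003234863281 98.98933410644531 37.0748176574707 80.10882930548928 topcircle ((505.658935546875, 92.33314514160156), 10.046900749206543)
side box top [524.8 331.5] ((200.7833709716797, 80.4117660522461), 35.440284729003906) 59.83999971337312m.py:12: RuntimeWarning: Mean of empty slice.
  print(n,nm,len(q),"zmax",q[:,2].max() if len(q) else 0,"top mean",t.mean(0).round(1))
  ret = um.true_divide(
m.py:14: RuntimeWarning: Mean of empty slice.
  c=t.mean(0); near=P[ok&(np.hypot(P[...,0]-c[0],P[...,1]-c[1])<50)&(np.abs(P[...,2]-80)<5)]
  return _methods._mean(a, axis=axis, dtype=dtype,
  ret = ret.dtype.type(ret / rcount)
```

```bash
python3 - <<'E'
from h import *
import pickle
T=pickle.load(open("top.pkl","rb"));S=pickle.load(open("side.pkl","rb"))
P=cloud(T); m=(np.hypot(P[...,0]-538,P[...,1]+102)<60)
for lo,hi in((150,162),(75,86)):
    q=P[m&(P[...,2]>lo)&(P[...,2]<hi)]; print(len(q),q.mean(0).round(1),cv2.minEnclosingCircle(q[:,:2].astype(np.float32)))
u,v=(476/4+180,128/4+90); print("top ring",world(T,u-.4,v-.4,156))
print("rim", world(T,468/4+180-.4,166/4+90-.4,80), "collar",world(T,463/4+180-.4,161/4+90-.4,86))
print("side ring",world(S,360/4+240-.4,316/4+110-.4,156),"rim",world(S,338/4+240-.4,414/4+110-.4,80))
# dots, side crop
save(S,"ybox_s.png",(195,60,285,145),7); save(T,"ybox_t.png",(55,90,150,195),6)
E
```

```text
105 [ 541.7 -101.8  155.9] ((542.1110229492188, -102.13927459716797), 12.403036117553711)
508 [ 535.2 -102.8   80.7] ((540.57275390625, -104.38691711425781), 36.465755462646484)
top ring [ 541.64155557 -102.68151034  156.        ]
rim [ 540.79587255 -105.93715813   80.        ] collar [ 542.11953927 -102.62016328   86.        ]
side ring [ 538.79872014 -103.74880858  156.        ] rim [ 537.92579416 -104.9489848    80.        ]
```

View pics/ybox_s.png

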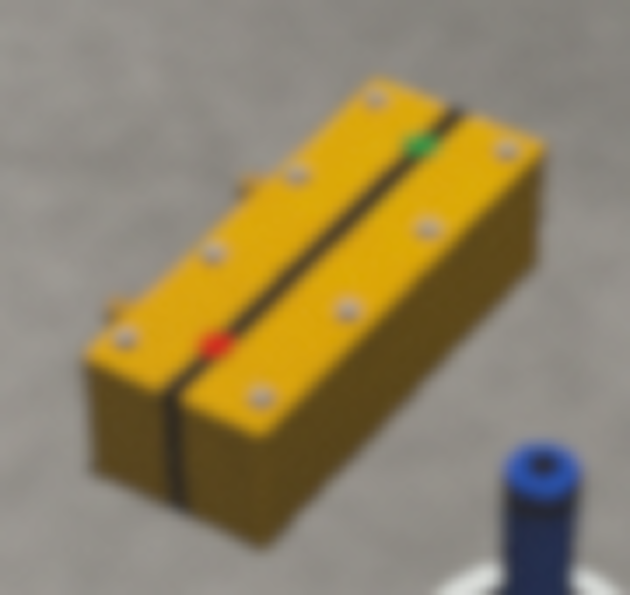

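View pics/ybox_t.png

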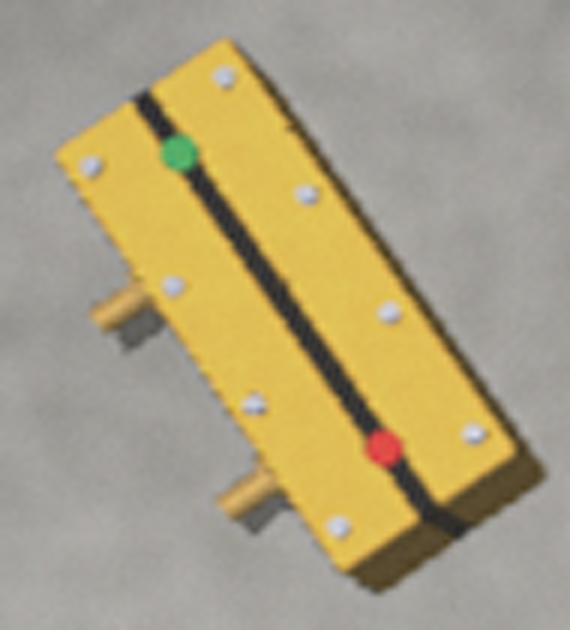

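Request:
drive_tool(deltas="-0.016 -0.015 0 0 0.0854; -0.048 -0.045 0 0 0.0854; -0.09 -0.086 0 0 0.0854; -0.135 -0.129 0 0 0.0854; -0.18 -0.171 0 0 0.0854; -0.225 -0.214 0 0 0.0854; -0.27 -0.257 0 0 0.0854; -0.315 -0.3 0 0 0.0854; -0.36 -0.342 0 0 0.0854; -0.405 -0.385 0 0 0.0854; -0.45 -0.428 0 0 0.0854; -0.488 -0.464 0 0 0.0854")

```text
clock: 2.0
eef_pos: [520.7, -51.0, 231.6]
tool_rot: [3.141, 0.001, 2.683]
force: [-0.5, -0.3, 0.6]
width: 85.5
```

Request:
drive_tool(deltas="-0.022 -0.021 0 0 0.0854; -0.036 -0.034 0 0 0.0854; -0.042 -0.040 0 0 0.0854; -0.042 -0.040 0 0 0.0854; -0.042 -0.040 0 0 0.0854")

```text
clock: 2.62
eef_pos: [539.8, -101.1, 231.3]
tool_rot: [3.141, -0.001, 2.687]
force: [-0.3, 0.6, 0.7]
width: 85.2
```

```bash
python3 - <<'E'
from h import *
S=imaging.get_image("side");save(S,"s1.png",s=1.5)
s=ctrl.read_state();print(s["clock"],s["eef_pos"],s["tool_rot"],s["width"],np.round(s["qpos"],2),s["force"])
E
```

```text
2.675 [ 539.84886754 -101.15518147  231.34486054] [ 3.14099528e+00 -5.62565833e-04  2.68692026e+00] 85.44646374451405 [ 0.07  0.48  0.1   1.8  -0.06  0.86  1.31] [ 0.64247111 -0.09885307 -0.19217852]
```

View pics/s1.png

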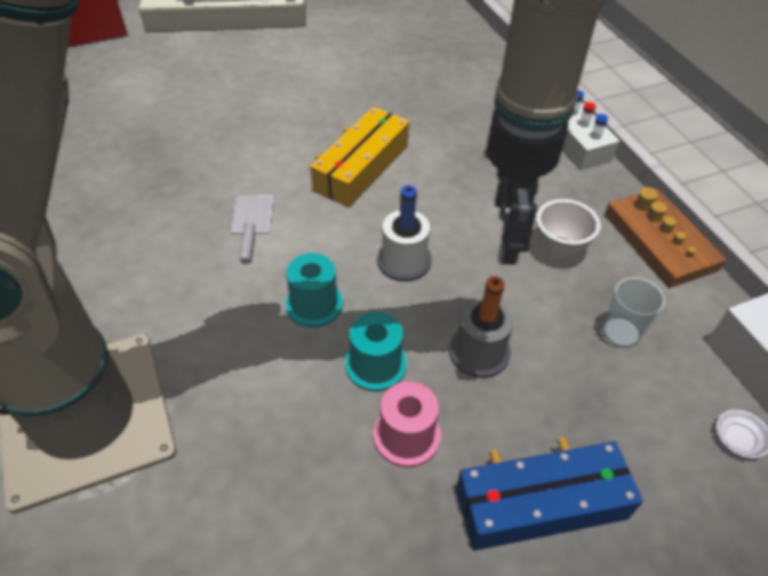

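Request:
drive_tool(deltas="-0.001 -0.001 0.02 0 0.0854; -0.001 -0.001 0.05 0 0.0854; -0.001 -0.001 0.08 0 0.0854; -0.001 -0.001 0.11 0 0.0854; -0.001 -0.001 0.122 0 0.0854; -0.001 -0.001 0.126 0 0.0854; -0.001 -0.001 0.126 0 0.0854; -0.001 -0.001 0.126 0 0.0854")

```text
clock: 3.68
eef_pos: [541.2, -104.2, 106.2]
tool_rot: [3.141, 0.002, 2.685]
force: [-1.1, -0.2, 0.7]
width: 85.0
```

```bash
python3 - <<'E'
from h import *
S=imaging.get_image("side");save(S,"s2.png",(260,80,400,260),3.3)
S=imaging.get_image("top");save(S,"t2.png",(220,40,370,200),3.7)
s=ctrl.read_state();print(s["clock"],s["eef_pos"],s["tool_rot"],s["width"],s["force"])
E
```

```text
3.775 [ 540.99933014 -104.17186991  106.09763735] [3.14112776e+00 1.39469932e-03 2.68472432e+00] 85.45272443136065 [ 0.58742382 -0.36716967 -0.4064535 ]
```

View pics/s2.png

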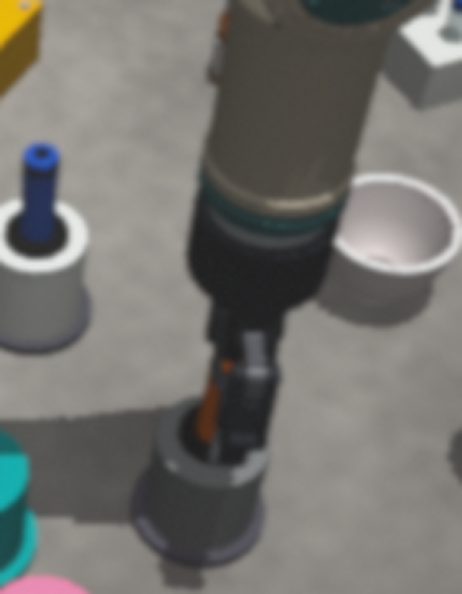

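View pics/t2.png

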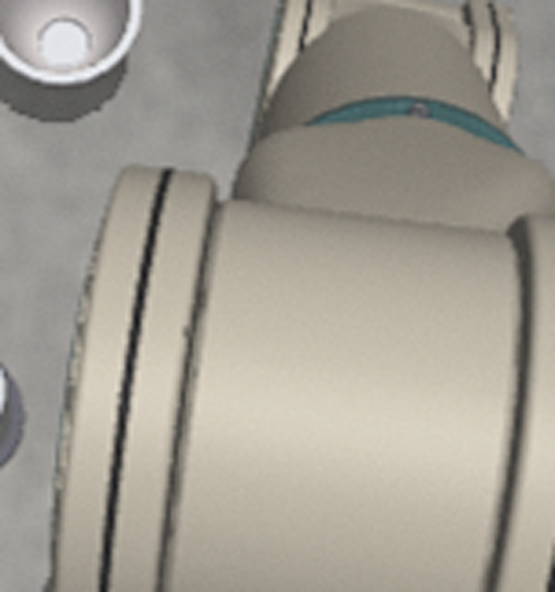

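```bash
python3 - <<'E'
from h import *
S=imaging.get_image("side");save(S,"s3.png",(295,170,365,230),10)
P=cloud(S); s=ctrl.read_state(); t=np.array(s["eef_pos"]); print(t)
ty=np.array([.4411,.8974]);tx=np.array([-.8974,.4411])
d=P[...,:2]-t[:2]; a=d@tx; b=d@ty
hsv=cv2.cvtColor(S["color"],cv2.COLOR_RGB2HSV); org=(hsv[...,0]<14)&(hsv[...,1]>150)
m=(np.abs(a)<60)&(np.abs(b)<75)&(P[...,2]>100)
for z in range(95,180,10):
    k=m&(np.abs(P[...,2]-z)<5)&~org; o=m&(np.abs(P[...,2]-z)<5)&org
    r=lambda k:(k.sum(),np.percentile(a[k],[2,50,98]).round(0).tolist(),np.percentile(b[k],[2,50,98]).round(0).tolist()) if k.sum()>2 else None
    print(z,r(k),"| orange",r(o))
E
```

```text
[ 540.87023833 -104.14812821  105.95143271]
95 None | orange None
105 (np.int64(7), [6.0, 13.0, 14.0], [-9.0, -2.0, 4.0]) | orange (np.int64(11), [8.0, 10.0, 12.0], [-10.0, -7.0, -2.0])
115 (np.int64(5), [7.0, 13.0, 14.0], [-7.0, -2.0, 0.0]) | orange (np.int64(9), [7.0, 10.0, 11.0], [-8.0, -7.0, -5.0])
125 (np.int64(29), [-9.0, 10.0, 13.0], [-56.0, -48.0, 43.0]) | orange (np.int64(6), [9.0, 10.0, 11.0], [-10.0, -8.0, -5.0])
135 (np.int64(54), [-7.0, 8.0, 14.0], [-58.0, -52.0, 45.0]) | orange None
145 (np.int64(22), [-1.0, 10.0, 14.0], [-58.0, -50.0, 43.0]) | orange None
155 (np.int64(16), [-2.0, 6.0, 14.0], [-38.0, -2.0, 47.0]) | orange None
165 (np.int64(25), [-9.0, 12.0, 15.0], [-74.0, -65.0, -43.0]) | orange None
175 (np.int64(100), [-10.0, 3.0, 15.0], [-75.0, -70.0, -44.0]) | orange None
```

View pics/s3.png

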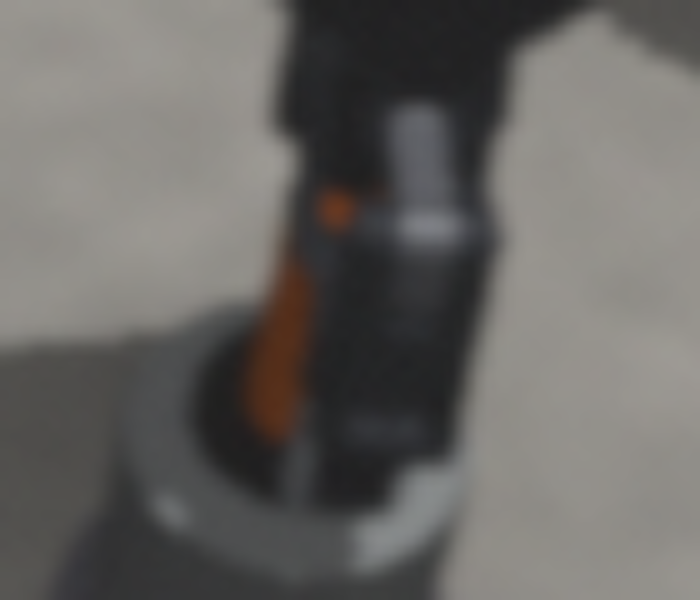

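The cloud puts the handle's edge at +12 mm, so its centre is about 0 mm from the jaw axis. The finger itself spans -9 to +13 mm. The handle is therefore between the pads, and I'll close.

Request:
drive_tool(deltas="0 0 0 0 0.06; 0 0 0 0 0.04; 0 0 0 0 0.02; 0 0 0 0 0.015; 0 0 0 0 0.01; 0 0 0 0 0.01; 0 0 0 0 0.01; 0 0 0 0 0.01")

```text
clock: 4.82
eef_pos: [540.6, -103.9, 105.4]
tool_rot: [3.141, 0.0, 2.685]
force: [0.1, -0.1, 3.6]
width: 22.6
```

```bash
python3 - <<'E'
from h import *
S=imaging.get_image("side");save(S,"s4.png",(295,170,365,230),10)
s=ctrl.read_state();print(s["clock"],s["eef_pos"],s["tool_rot"],s["width"],s["force"])
E
```

```text
4.875 [ 540.61468877 -103.89635136  105.40538509] [3.14132676e+00 1.52345109e-04 2.68490345e+00] 22.745448336863447 [-0.64862021  1.17516311  3.02213296]
```

View pics/s4.png

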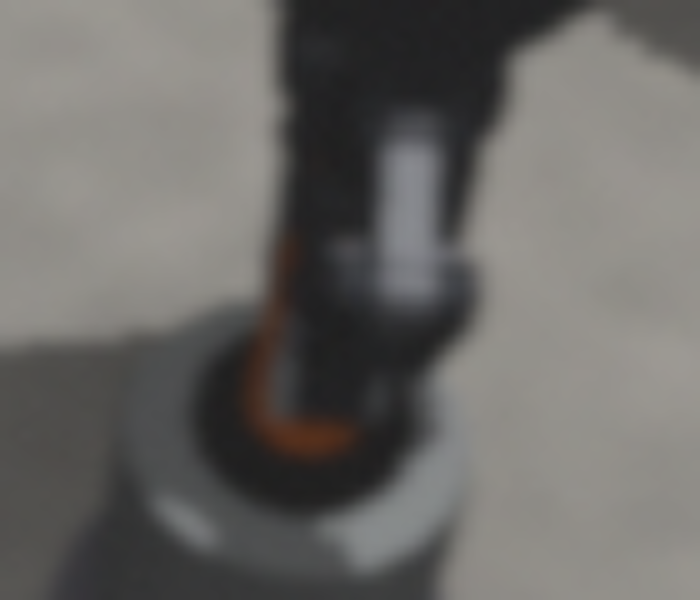

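Request:
drive_tool(deltas="0 0 -0.01 0 0.01; 0 0 -0.025 0 0.01; 0 0 -0.045 0 0.01; 0 0 -0.07 0 0.01; 0 0 -0.095 0 0.01; 0 0 -0.115 0 0.01; 0 0 -0.125 0 0.01; 0 0 -0.125 0 0.01")

```text
clock: 5.88
eef_pos: [540.7, -104.2, 231.1]
tool_rot: [3.141, 0.001, 2.685]
force: [-0.5, -0.6, -0.9]
width: 22.9
```

```bash
python3 - <<'E'
from h import *
S=imaging.get_image("side");save(S,"s5.png",(270,80,400,240),3.6)
for t in("probe",): print([(d["point"],d["score"]) for d in models.landmark_of(S,t)])
s=ctrl.read_state();print(s["clock"],s["eef_pos"],s["tool_rot"],s["width"],s["force"],np.round(s["qpos"],2))
E
```

```text
[([327.6, 196.9], 0.97)]
5.975 [ 539.96505937 -103.94526771  229.75675272] [-3.14125409e+00 -1.14122426e-03  2.68481711e+00] 22.58116514388225 [-1.16426512 -0.22876046 -1.12511294] [ 0.07  0.49  0.1   1.8  -0.06  0.86  1.31]
```

View pics/s5.png

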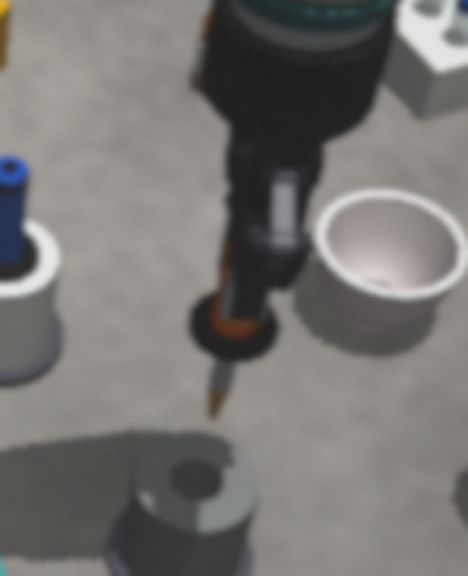

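```bash
python3 - <<'E'
from h import *
import pickle
S=pickle.load(open("side.pkl","rb"))
E=np.array(S["extrinsics"]);F=f(S)
def proj(w): c=E[:3,:3].T@(np.array(w)-E[:3,3]); return np.array([S["cx"],S["cy"]])+F*c[:2]/c[2]
print("tip ray z135",world(S,213/3.6+270-.4,414/3.6+80-.4,135))
print("collar z208 ",world(S,234/3.6+270-.4,325/3.6+80-.4,208))
print("bore now z80",world(S,196/3.6+270-.4,480/3.6+80-.4,80))
for z in (135,208,280): print(z,proj([540,-104,z]))
print("red",world(S,216/7+195-.4,345/7+60-.4,60),"green",world(S,421/7+195-.4,146/7+60-.4,60))
E
```

```text
tip ray z135 [ 541.24000246 -102.19791906  135.        ]
collar z208  [ 540.62251731 -103.61679301  208.        ]
bore now z80 [ 538.01978914 -104.53183305   80.        ]
135 [328.64425749 195.45496559]
208 [334.39973466 170.11816968]
280 [340.9287644  141.37603599]
red [469.90084259 293.6586919   60.        ] green [583.73283132 374.47731156  60.        ]
```

Request:
drive_tool(deltas="0 0 -0.02 0 0.01; 0.004 0.005 -0.045 0 0.01; 0.016 0.022 -0.065 0 0.01; 0.036 0.049 -0.07 0 0.01; 0.06 0.081 -0.07 0 0.01; 0.084 0.113 -0.07 0 0.01; 0.108 0.146 -0.07 0 0.01; 0.132 0.178 -0.07 0 0.01; 0.156 0.211 -0.07 0 0.01; 0.18 0.244 -0.07 0 0.01; 0.204 0.278 -0.07 0 0.01; 0.224 0.304 -0.07 0 0.01")

```text
clock: 7.48
eef_pos: [472.5, 269.2, 299.1]
tool_rot: [-3.14, -0.001, 2.686]
force: [0.1, -0.1, -1.7]
width: 22.3
```

Request:
drive_tool(deltas="0.009 0.013 0 0 0.01; 0.013 0.02 0 0 0.01; 0.013 0.02 0.02 0 0.01; 0.013 0.02 0.045 0 0.01; 0.013 0.02 0.07 0 0.01; 0.013 0.02 0.085 0 0.01; 0.013 0.02 0.09 0 0.01; 0.013 0.02 0.09 0 0.01; 0.013 0.02 0.09 0 0.01")

```text
clock: 8.6
eef_pos: [471.3, 291.5, 211.2]
tool_rot: [3.14, 0.001, 2.685]
force: [-0.1, 0.0, -1.4]
width: 22.9
```

```bash
python3 - <<'E'
from h import *
S=imaging.get_image("side");save(S,"s6.png",s=1.5);save(S,"s6c.png",(180,30,300,150),5)
T=imaging.get_image("top");save(T,"t6c.png",(50,80,180,210),5)
for p in(S,T): print([(d["point"],d["score"]) for d in models.landmark_of(p,"probe")])
s=ctrl.read_state();print(s["clock"],s["eef_pos"],s["tool_rot"],s["width"],s["force"],np.round(s["qpos"],2))
E
```

```text
[([225.4, 91.6], 0.79)]
[([111.9, 154.9], 0.48)]
8.8 [470.93629564 291.45857201 210.81558184] [3.14071860e+00 4.96914054e-04 2.68487265e+00] 22.649102588122883 [ 0.25336589  0.25205277 -1.50293915] [-0.61  0.51  0.01  1.81 -0.01  0.81  0.51]
```

View pics/s6c.png

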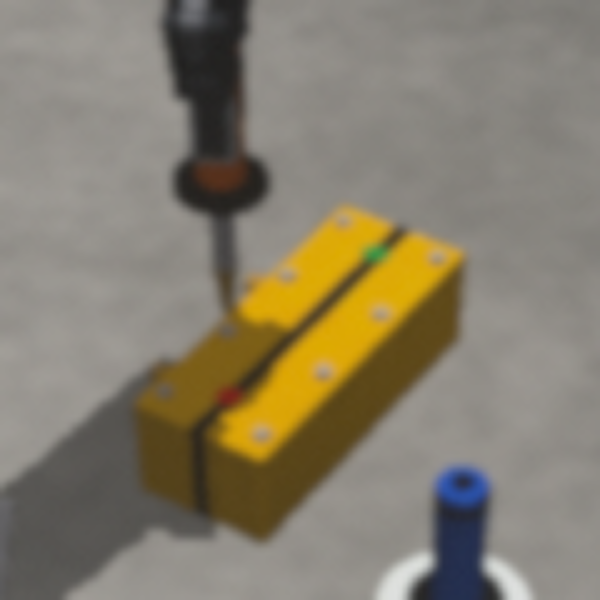

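View pics/t6c.png

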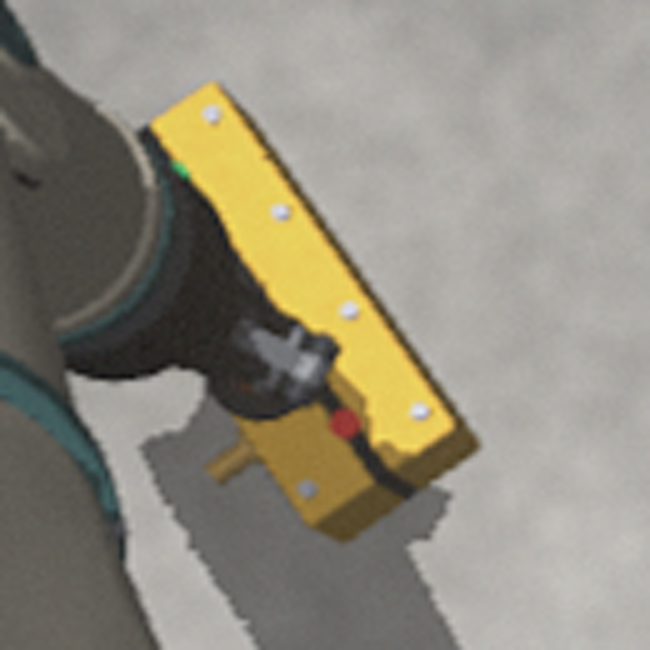

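The side crop shows the probe upright, with its tip at (231,313) directly above the red dot at (229,397). The top crop shows the gripper hiding the probe, with the red dot at (345,424).

```bash
python3 - <<'E'
from h import *
import pickle
S=pickle.load(open("side.pkl","rb"))
print(world(S,231/5+180-.4,313/5+30-.4,115.4),world(S,221/5+180-.4,182/5+30-.4,188.4),"red",world(S,229/5+180-.4,397/5+30-.4,60))
E
```

```text
[471.27780902 288.98860744 115.4       ] [470.31935589 292.02198175 188.4       ] red [469.61430508 293.29738274  60.        ]
```

Request:
drive_tool(deltas="0.001 0.001 0.01 0 0.01; 0.001 0.001 0.022 0 0.01; 0.001 0.001 0.034 0 0.01; 0.001 0.001 0.042 0 0.01; 0.001 0.001 0.046 0 0.01; 0.001 0.001 0.047 0 0.01; 0.001 0.001 0.047 0 0.01; 0.001 0.001 0.047 0 0.01")

```text
clock: 9.8
eef_pos: [470.5, 292.7, 163.7]
tool_rot: [3.141, 0.0, 2.685]
force: [0.5, 0.5, -2.1]
width: 22.7
```

```bash
python3 - <<'E'
from h import *
S=imaging.get_image("side");save(S,"s7c.png",(195,60,285,145),7)
s=ctrl.read_state();print(s["clock"],s["eef_pos"],s["tool_rot"],s["width"],s["force"],np.round(s["qpos"],2))
E
```

```text
9.85 [470.41969328 292.72587364 163.6298652 ] [3.14098829e+00 2.71784929e-04 2.68472452e+00] 22.656652820108974 [-0.77861721  0.59699866 -0.85582343] [-0.61  0.58  0.01  1.86 -0.01  0.7   0.51]
```

View pics/s7c.png

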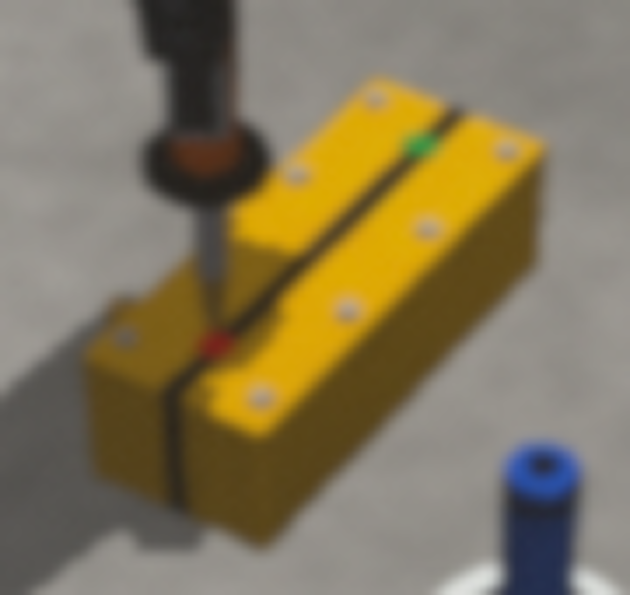

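The probe tip at (216,325) sits just above the red dot at (216,345), upright and about 8 mm up. I'll start the traverse at 4 cm/s.

Request:
drive_tool(deltas="-0.001 0.002 0.001 0 0.01; -0.003 0.006 0.002 0 0.01; -0.0055 0.010 0.002 0 0.01; -0.0078 0.0144 0.002 0 0.01; -0.0102 0.0188 0.002 0 0.01; -0.0126 0.0232 0.002 0 0.01; -0.015 0.0276 0.002 0 0.01; -0.0173 0.032 0.002 0 0.01; -0.0197 0.0364 0.002 0 0.01; -0.0221 0.0408 0.002 0 0.01; -0.0245 0.0452 0.002 0 0.01; -0.0268 0.0495 0.002 0 0.01")

```text
clock: 11.35
eef_pos: [516.4, 325.4, 161.3]
tool_rot: [-3.142, -0.0, 2.685]
force: [0.4, 0.2, -2.2]
width: 22.6
```

```bash
python3 - <<'E'
from h import *
S=imaging.get_image("side");save(S,"s8c.png",(195,60,285,145),7)
s=ctrl.read_state();print(s["clock"],s["eef_pos"],s["tool_rot"],s["width"],s["force"],np.round(s["qpos"],2))
E
```

```text
11.4 [517.0037263  325.87359239 161.32235778] [3.14063757e+00 4.83892377e-04 2.68487934e+00] 22.572212368009886 [ 1.02381505  1.15755239 -1.72106156] [-0.61  0.65  0.01  1.7  -0.01  0.79  0.51]
```

View pics/s8c.png

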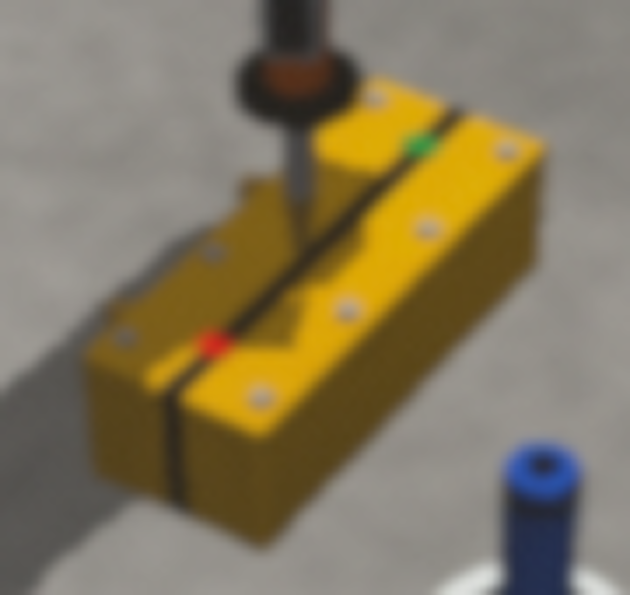

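The tip at (303,248) is over the seam at about 40%, upright. I'll continue.

Request:
drive_tool(deltas="-0.0024 0.0044 0 0 0.01; -0.0048 0.0088 0 0 0.01; -0.0071 0.0132 0 0 0.01; -0.0095 0.0176 0 0 0.01; -0.0119 0.022 0 0 0.01; -0.0143 0.0264 0 0 0.01; -0.0167 0.0308 0 0 0.01; -0.019 0.0352 0 0 0.01; -0.0214 0.0396 0 0 0.01; -0.0238 0.044 0 0 0.01; -0.0262 0.0484 0 0 0.01; -0.0286 0.0528 0 0 0.01")

```text
clock: 12.9
eef_pos: [565.4, 360.1, 161.3]
tool_rot: [3.142, 0.0, 2.685]
force: [1.5, -0.6, -2.4]
width: 22.9
```

Request:
drive_tool(deltas="-0.0024 0.0044 0 0 0.01; -0.0048 0.0088 0 0 0.01; -0.0071 0.0132 0 0 0.01; -0.0092 0.0172 0 0 0.01; -0.0108 0.02 0 0 0.01; -0.0112 0.0208 0 0 0.01; -0.0112 0.0208 0 0 0.01; -0.0112 0.0208 0 0 0.01; -0.0112 0.0208 0 0 0.01")

```text
clock: 14.02
eef_pos: [584.2, 373.6, 161.4]
tool_rot: [-3.142, -0.0, 2.685]
force: [0.1, 0.4, -1.0]
width: 22.9
```

```bash
python3 - <<'E'
from h import *
S=imaging.get_image("side");save(S,"s9c.png",(195,60,285,145),7)
s=ctrl.read_state();print(s["clock"],s["eef_pos"],s["tool_rot"],s["width"],s["force"],np.round(s["qpos"],2))
E
```

```text
14.075 [584.26756086 373.6362653  161.3378925 ] [-3.14157256e+00 -4.44399291e-05  2.68474244e+00] 22.619746928031947 [-0.30786877 -0.53755954 -2.1760611 ] [-0.62  0.76  0.01  1.45 -0.01  0.93  0.51]
```

View pics/s9c.png

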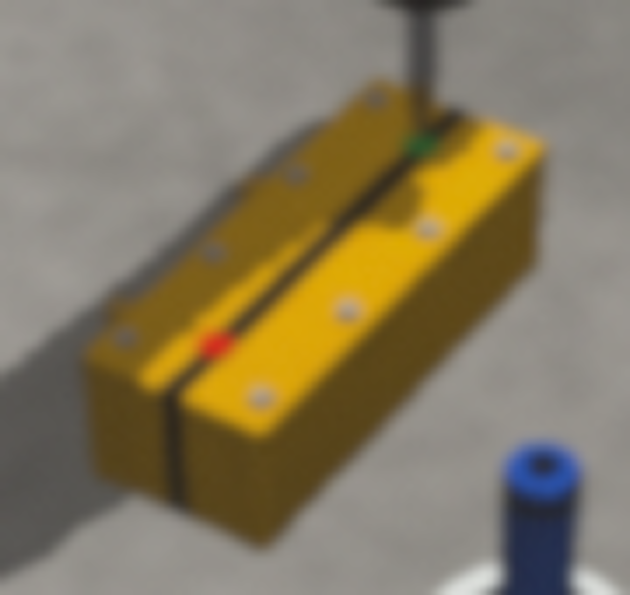

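The tip is at the green dot (420,140). I'll lift and carry the probe back.

Request:
drive_tool(deltas="0 0 -0.015 0 0.01; 0 0 -0.04 0 0.01; 0 0 -0.07 0 0.01; -0.002 -0.006 -0.1 0 0.01; -0.009 -0.024 -0.125 0 0.01; -0.02 -0.053 -0.138 0 0.01; -0.034 -0.089 -0.14 0 0.01; -0.05 -0.13 -0.14 0 0.01; -0.066 -0.172 -0.14 0 0.01; -0.082 -0.215 -0.14 0 0.01; -0.098 -0.257 -0.14 0 0.01; -0.114 -0.299 -0.14 0 0.01")

```text
clock: 15.58
eef_pos: [554.8, 53.6, 302.7]
tool_rot: [3.14, 0.002, 2.685]
force: [-0.2, -0.5, -1.5]
width: 22.7
```

Request:
drive_tool(deltas="-0.016 -0.042 0 0 0.01; -0.031 -0.081 0 0 0.01; -0.043 -0.113 0 0 0.01; -0.051 -0.135 0 0 0.01; -0.056 -0.147 0 0 0.01; -0.057 -0.149 0 0 0.01; -0.057 -0.149 0.02 0 0.01; -0.057 -0.149 0.05 0 0.01; -0.057 -0.149 0.075 0 0.01; -0.057 -0.149 0.085 0 0.01; -0.057 -0.149 0.085 0 0.01; -0.057 -0.149 0.085 0 0.01")

```text
clock: 17.08
eef_pos: [541.0, -103.6, 217.3]
tool_rot: [3.141, 0.002, 2.685]
force: [1.0, -0.6, -1.1]
width: 23.0
```

```bash
python3 - <<'E'
from h import *
S=imaging.get_image("side");save(S,"s10.png",(270,100,380,260),3.7)
s=ctrl.read_state();print(s["clock"],s["eef_pos"],s["tool_rot"],s["width"],s["force"],np.round(s["qpos"],2))
E
```

```text
17.125 [ 541.02690288 -103.72758185  217.38301592] [3.14081003e+00 1.98860914e-03 2.68497086e+00] 22.658998282438358 [ 0.19979853  0.03647746 -1.81095396] [ 0.09  0.5   0.06  1.82 -0.04  0.82  1.29]
```

View pics/s10.png

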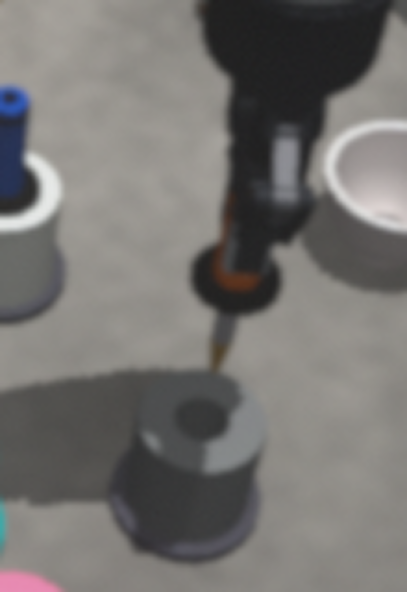

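Request:
drive_tool(deltas="0.001 -0.001 0.01 0 0.01; 0.001 -0.001 0.03 0 0.01; 0.001 -0.001 0.05 0 0.01; 0.001 -0.001 0.07 0 0.01; 0.001 -0.001 0.088 0 0.01; 0.001 -0.001 0.1 0 0.01; 0.001 -0.001 0.106 0 0.01; 0.001 -0.001 0.109 0 0.01; 0.001 -0.001 0.11 0 0.01; 0.001 -0.001 0.11 0 0.01")

```text
clock: 18.38
eef_pos: [539.1, -104.3, 106.7]
tool_rot: [3.141, 0.001, 2.685]
force: [-0.3, -0.2, -1.0]
width: 22.9
```

```bash
python3 - <<'E'
from h import *
S=imaging.get_image("side");save(S,"s11.png",(280,150,380,260),5)
s=ctrl.read_state();print(s["clock"],s["eef_pos"],s["tool_rot"],s["width"],s["force"])
E
```

```text
18.425 [ 539.11345701 -104.28040341  106.69047967] [3.14133111e+00 7.30967521e-04 2.68479655e+00] 22.67889270480009 [-0.63460271  0.04599534 -1.45752216]
```

View pics/s11.png

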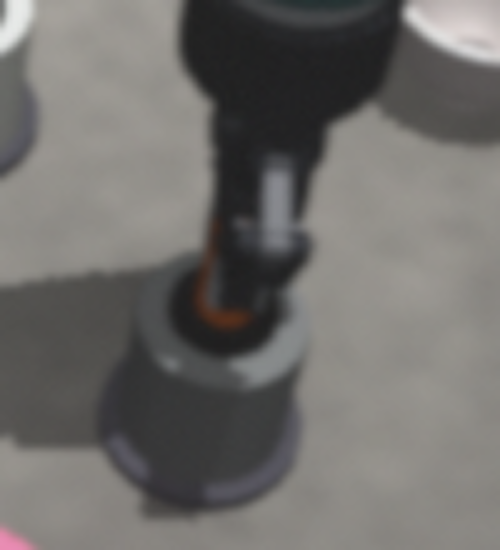

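The collar is just above the rim and centred, and the force still reads the probe's weight. I'll lower the last millimetre or two, then open.

Request:
drive_tool(deltas="0 0 0.0005 0 0.01; 0 0 0.001 0 0.01; 0 0 0.0015 0 0.01; 0 0 0.0015 0 0.01; 0 0 0.0015 0 0.01")

```text
clock: 19.05
eef_pos: [539.0, -104.3, 105.4]
tool_rot: [3.141, 0.0, 2.685]
force: [-1.7, -0.2, 5.0]
width: 22.9
```

Request:
drive_tool(deltas="0 0 0 0 0.03; 0 0 0 0 0.04; 0 0 0 0 0.055; 0 0 0 0 0.07; 0 0 0 0 0.0854; 0 0 0 0 0.0854; 0 0 0 0 0.0854; 0 0 0 0 0.0854")

```text
clock: 20.05
eef_pos: [538.8, -104.3, 104.8]
tool_rot: [3.142, -0.0, 2.685]
force: [0.7, -0.9, -0.3]
width: 85.6
```

```bash
python3 - <<'E'
from h import *
S=imaging.get_image("side");save(S,"s12.png",(280,150,380,260),5)
s=ctrl.read_state();print(s["clock"],s["eef_pos"],s["tool_rot"],s["width"],s["force"])
E
```

```text
20.1 [ 538.81120449 -104.24040581  104.79808781] [ 3.14157141e+00 -4.61590712e-05  2.68474120e+00] 85.1504602421118 [-0.50737819  0.28386003 -0.32161436]
```

View pics/s12.png

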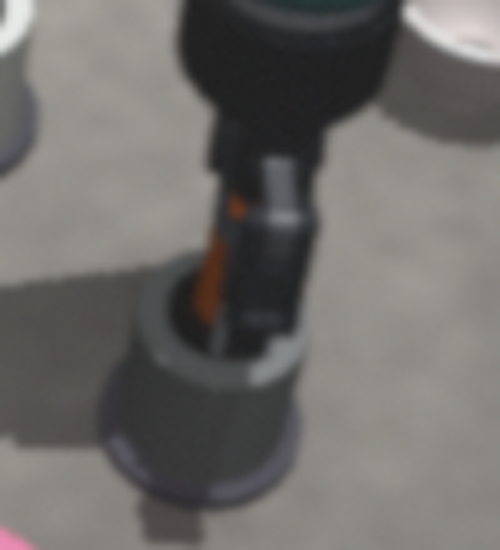

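The probe is seated (it took 5 N on landing) and released. I'll retreat straight up and then aside so I can check it.

Request:
drive_tool(deltas="0 0 -0.01 0 0.0854; 0 0 -0.03 0 0.0854; 0 0 -0.06 0 0.0854; 0 0 -0.1 0 0.0854; 0 0 -0.14 0 0.0854; 0.015 0 -0.17 0 0.0854; 0.05 0 -0.18 0 0.0854; 0.09 0 -0.18 0 0.0854; 0.12 0 -0.18 0 0.0854; 0.13 0 -0.18 0 0.0854; 0.13 0 -0.18 0 0.0854; 0.13 0 -0.18 0 0.0854")

```text
clock: 21.6
eef_pos: [423.4, -47.4, 285.0]
tool_rot: [3.141, 0.001, 2.684]
force: [0.2, 0.3, 0.5]
width: 85.8
```

```bash
python3 - <<'E'
from h import *
S=imaging.get_image("side");save(S,"s13.png",s=1.5)
P=cloud(S)
hsv=cv2.cvtColor(S["color"],cv2.COLOR_RGB2HSV)
for nm,c in(("probe",(539,-104)),("pen",(507,95))):
    m=(np.hypot(P[...,0]-c[0],P[...,1]-c[1])<25)&(P[...,2]>150)&(P[...,2]<163); q=P[m]; print(nm,len(q),q.mean(0) if len(q) else 0,q[:,2].max() if len(q) else 0)
s=ctrl.read_state();print(s["clock"],s["eef_pos"],s["width"],s["force"],np.abs(s["qd"]).max())
E
```

```text
probe 116 [ 535.57607052 -106.01415059  155.32864317] 158.55419871534025
pen 50 [509.27101195  92.05933648 155.34352536] 158.5550596378282
21.65 [423.25235419 -47.40374176 284.84925613] 85.52539530305638 [-0.33638249 -0.25943271  0.17589339] 0.007740253943140243
```

View pics/s13.png

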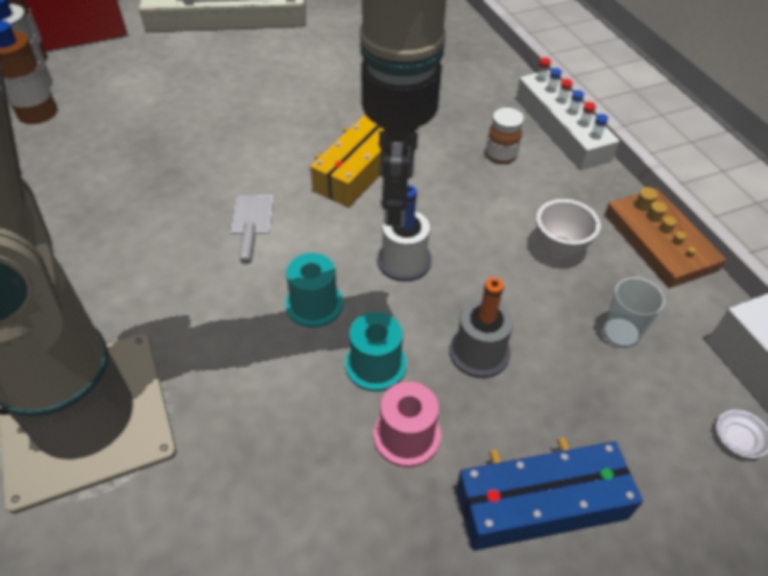

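The probe stands upright in the grey stand (handle top at (494,286)) with its top at z≈155 mm. The pen is in place at (409,195), partly behind the gripper, and the arm is clear.

```bash
python3 -c "
from cell import ctrl
print(ctrl.finish_job())"
```

```text
the job is handed in; nothing more can be done
None
```

I checked the yellow box's seam with the orange-handled probe, put the probe back in the grey stand, released it and handed in the job at about 21.7 s of the 64 s.

**Seam:** I guided the tip from the red dot to the green dot at about 4 cm/s, held upright. It stayed about 6–8 mm above the seam, going by the arm's readings. The three pictures along the way (red dot, about 40%, green dot) showed the tip over the seam, and the force readings gave no sign of contact with the box.

**Return:** The probe landed with about 5 N. Afterwards it stood upright with its top at about 155 mm, against 156 mm expected when fully seated. The last measurement put the handle top about 4 mm from the stand's axis (14 mm allowed at the tip). The pen's top showed no clear movement, and the arm was clear of everything.

**Disagreements:**
- The two cameras differed by about 2–3 mm in x, so I averaged them.
- The gripper read 22.7 mm on the 24 mm handle, but the grip held.
- The last check used the side camera alone, and the gripper partly hid the pen in it.

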